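Move the dry drawer fronts to the carry rack in order

TASK

The four sprayed drawer fronts in the drying rack are dry: move them to the slots of the carry rack in the same left-to-right order, seen from the robot, in which they stand now, so that each finds its own cabinet again. Stand each one upright on its long edge, fully down in its slot and centred lengthwise on the rack; set it down gently, without dropping it or knocking any front over, and leave the paint tin where it is.

Things in the scene. Friction and masses are not known exactly. Their poses are not given: they have to be found in the camera images.
- front_147_center (a point): Olive-green painted wooden shaker drawer front, the shortest of four: 147 long, 18 thick, 120 high (mm), about 0.23 kg, standing on its long edge in the drying rack. The point is its centre, 60 above its lower edge. x along the length, y across the thickness, z up. The top rail is 18 thick and 35 deep, round a shallow recessed panel.
- front_197_center (a point): Olive-green painted wooden shaker drawer front, the second shortest of four: 197 long, 18 thick, 120 high (mm), about 0.31 kg, standing on its long edge in the drying rack. The point is its centre, 60 above its lower edge. x along the length, y across the thickness, z up. The top rail is 18 thick and 35 deep, round a shallow recessed panel.
- front_247_center (a point): Olive-green painted wooden shaker drawer front, the second longest of four: 247 long, 18 thick, 120 high (mm), about 0.38 kg, standing on its long edge in the drying rack. The point is its centre, 60 above its lower edge. x along the length, y across the thickness, z up. The top rail is 18 thick and 35 deep, round a shallow recessed panel.
- front_297_center (a point): Olive-green painted wooden shaker drawer front, the longest of four: 297 long, 18 thick, 120 high (mm), about 0.46 kg, standing on its long edge in the drying rack. The point is its centre, 60 above its lower edge. x along the length, y across the thickness, z up. The top rail is 18 thick and 35 deep, round a shallow recessed panel.
- cradle_147: Fixed pine cradle of the drying rack in which the 147 mm front starts; the four look alike, in a row at 70 mm along y; which front is where varies. Plank 200 (x) x 64 (y) x 15 mm; four 12 mm dowels, 60 high, at x +-50, y +-19: the front stands along x in a 26 mm gap. Origin: centre of the plank's underside, 15 above the table; its top is 15, dowel tops 75 above it. y points roughly to the robot's left.
- cradle_197: Fixed pine cradle of the drying rack in which the 197 mm front starts; the four look alike, in a row at 70 mm along y; which front is where varies. Plank 200 (x) x 64 (y) x 15 mm; four 12 mm dowels, 60 high, at x +-50, y +-19: the front stands along x in a 26 mm gap. Origin: centre of the plank's underside, 15 above the table; its top is 15, dowel tops 75 above it. y points roughly to the robot's left.
- cradle_247: Fixed pine cradle of the drying rack in which the 247 mm front starts; the four look alike, in a row at 70 mm along y; which front is where varies. Plank 200 (x) x 64 (y) x 15 mm; four 12 mm dowels, 60 high, at x +-50, y +-19: the front stands along x in a 26 mm gap. Origin: centre of the plank's underside, 15 above the table; its top is 15, dowel tops 75 above it. y points roughly to the robot's left.
- cradle_297: Fixed pine cradle of the drying rack in which the 297 mm front starts; the four look alike, in a row at 70 mm along y; which front is where varies. Plank 200 (x) x 64 (y) x 15 mm; four 12 mm dowels, 60 high, at x +-50, y +-19: the front stands along x in a 26 mm gap. Origin: centre of the plank's underside, 15 above the table; its top is 15, dowel tops 75 above it. y points roughly to the robot's left.
- carry_rack: Fixed, empty plywood carry rack, 200 (x) x 324 (y) x 90 mm high. Origin: centre of its underside, on the table; x roughly away from the robot, y to its left. Floor 30 above the origin. Two combs at x +-50 form four slots along x, at y = 105, 35, -35, -105; 26 wide, flared to 46 at the top (z 90). A front standing in a slot has its centre at z = 90. End boards, 90 high, at y +-156.
- paint_tin: Bystander: a small steel paint tin, 70 across, 85 high (mm), standing loose on the table between the far ends of the racks. Origin: centre of its underside.
Not all that is in view belongs to the job. Leave any red or yellow look-alike of the part that bears front_147_center alone.

How it is judged (in metres and radians):
At the end, for the whole second after the job is handed in: One front per slot of the carry rack, in the starting left-to-right order: each centre within 12 mm of its slot's line, 20 mm of the rack's middle along the slot and 6 mm of the standing height, upright within 0.2 rad, along the slot within 0.15 rad, released and at rest ((y of front_147_center in the frame of carry_rack between -0.117 and -0.093 m or y of front_147_center in the frame of carry_rack between -0.047 and -0.023 m or y of front_147_center in the frame of carry_rack between 0.023 and 0.047 m or y of front_147_center in the frame of carry_rack between 0.093 and 0.117 m) and x of front_147_center in the frame of carry_rack between -0.02 and 0.02 m and z of front_147_center in the frame of carry_rack between 0.084 and 0.096 m and angle between each of front_147_center, front_197_center, front_247_center, front_297_center's own z axis and vertical below 0.2 rad and angle between the x axis of each of front_147_center, front_197_center, front_247_center, front_297_center and the x axis of carry_rack, either way round below 0.15 rad and linear speed of each of front_147, front_197, front_247, front_297 below 0.02 m/s and (y of front_197_center in the frame of carry_rack between -0.117 and -0.093 m or y of front_197_center in the frame of carry_rack between -0.047 and -0.023 m or y of front_197_center in the frame of carry_rack between 0.023 and 0.047 m or y of front_197_center in the frame of carry_rack between 0.093 and 0.117 m) and x of front_197_center in the frame of carry_rack between -0.02 and 0.02 m and z of front_197_center in the frame of carry_rack between 0.084 and 0.096 m and (y of front_247_center in the frame of carry_rack between -0.117 and -0.093 m or y of front_247_center in the frame of carry_rack between -0.047 and -0.023 m or y of front_247_center in the frame of carry_rack between 0.023 and 0.047 m or y of front_247_center in the frame of carry_rack between 0.093 and 0.117 m) and x of front_247_center in the frame of carry_rack between -0.02 and 0.02 m and z of front_247_center in the frame of carry_rack between 0.084 and 0.096 m and (y of front_297_center in the frame of carry_rack between -0.117 and -0.093 m or y of front_297_center in the frame of carry_rack between -0.047 and -0.023 m or y of front_297_center in the frame of carry_rack between 0.023 and 0.047 m or y of front_297_center in the frame of carry_rack between 0.093 and 0.117 m) and x of front_297_center in the frame of carry_rack between -0.02 and 0.02 m and z of front_297_center in the frame of carry_rack between 0.084 and 0.096 m and ((y of cradle_147 in the frame of cradle_197 above 0 m and ((y of front_147_center in the frame of carry_rack above -0.07 m and y of front_197_center in the frame of carry_rack below -0.07 m) or (y of front_147_center in the frame of carry_rack above 0 m and y of front_197_center in the frame of carry_rack below 0 m) or (y of front_147_center in the frame of carry_rack above 0.07 m and y of front_197_center in the frame of carry_rack below 0.07 m))) or (y of cradle_147 in the frame of cradle_197 below 0 m and ((y of front_197_center in the frame of carry_rack above -0.07 m and y of front_147_center in the frame of carry_rack below -0.07 m) or (y of front_197_center in the frame of carry_rack above 0 m and y of front_147_center in the frame of carry_rack below 0 m) or (y of front_197_center in the frame of carry_rack above 0.07 m and y of front_147_center in the frame of carry_rack below 0.07 m)))) and ((y of cradle_147 in the frame of cradle_247 above 0 m and ((y of front_147_center in the frame of carry_rack above -0.07 m and y of front_247_center in the frame of carry_rack below -0.07 m) or (y of front_147_center in the frame of carry_rack above 0 m and y of front_247_center in the frame of carry_rack below 0 m) or (y of front_147_center in the frame of carry_rack above 0.07 m and y of front_247_center in the frame of carry_rack below 0.07 m))) or (y of cradle_147 in the frame of cradle_247 below 0 m and ((y of front_247_center in the frame of carry_rack above -0.07 m and y of front_147_center in the frame of carry_rack below -0.07 m) or (y of front_247_center in the frame of carry_rack above 0 m and y of front_147_center in the frame of carry_rack below 0 m) or (y of front_247_center in the frame of carry_rack above 0.07 m and y of front_147_center in the frame of carry_rack below 0.07 m)))) and ((y of cradle_147 in the frame of cradle_297 above 0 m and ((y of front_147_center in the frame of carry_rack above -0.07 m and y of front_297_center in the frame of carry_rack below -0.07 m) or (y of front_147_center in the frame of carry_rack above 0 m and y of front_297_center in the frame of carry_rack below 0 m) or (y of front_147_center in the frame of carry_rack above 0.07 m and y of front_297_center in the frame of carry_rack below 0.07 m))) or (y of cradle_147 in the frame of cradle_297 below 0 m and ((y of front_297_center in the frame of carry_rack above -0.07 m and y of front_147_center in the frame of carry_rack below -0.07 m) or (y of front_297_center in the frame of carry_rack above 0 m and y of front_147_center in the frame of carry_rack below 0 m) or (y of front_297_center in the frame of carry_rack above 0.07 m and y of front_147_center in the frame of carry_rack below 0.07 m)))) and ((y of cradle_197 in the frame of cradle_247 above 0 m and ((y of front_197_center in the frame of carry_rack above -0.07 m and y of front_247_center in the frame of carry_rack below -0.07 m) or (y of front_197_center in the frame of carry_rack above 0 m and y of front_247_center in the frame of carry_rack below 0 m) or (y of front_197_center in the frame of carry_rack above 0.07 m and y of front_247_center in the frame of carry_rack below 0.07 m))) or (y of cradle_197 in the frame of cradle_247 below 0 m and ((y of front_247_center in the frame of carry_rack above -0.07 m and y of front_197_center in the frame of carry_rack below -0.07 m) or (y of front_247_center in the frame of carry_rack above 0 m and y of front_197_center in the frame of carry_rack below 0 m) or (y of front_247_center in the frame of carry_rack above 0.07 m and y of front_197_center in the frame of carry_rack below 0.07 m)))) and ((y of cradle_197 in the frame of cradle_297 above 0 m and ((y of front_197_center in the frame of carry_rack above -0.07 m and y of front_297_center in the frame of carry_rack below -0.07 m) or (y of front_197_center in the frame of carry_rack above 0 m and y of front_297_center in the frame of carry_rack below 0 m) or (y of front_197_center in the frame of carry_rack above 0.07 m and y of front_297_center in the frame of carry_rack below 0.07 m))) or (y of cradle_197 in the frame of cradle_297 below 0 m and ((y of front_297_center in the frame of carry_rack above -0.07 m and y of front_197_center in the frame of carry_rack below -0.07 m) or (y of front_297_center in the frame of carry_rack above 0 m and y of front_197_center in the frame of carry_rack below 0 m) or (y of front_297_center in the frame of carry_rack above 0.07 m and y of front_197_center in the frame of carry_rack below 0.07 m)))) and ((y of cradle_247 in the frame of cradle_297 above 0 m and ((y of front_247_center in the frame of carry_rack above -0.07 m and y of front_297_center in the frame of carry_rack below -0.07 m) or (y of front_247_center in the frame of carry_rack above 0 m and y of front_297_center in the frame of carry_rack below 0 m) or (y of front_247_center in the frame of carry_rack above 0.07 m and y of front_297_center in the frame of carry_rack below 0.07 m))) or (y of cradle_247 in the frame of cradle_297 below 0 m and ((y of front_297_center in the frame of carry_rack above -0.07 m and y of front_247_center in the frame of carry_rack below -0.07 m) or (y of front_297_center in the frame of carry_rack above 0 m and y of front_247_center in the frame of carry_rack below 0 m) or (y of front_297_center in the frame of carry_rack above 0.07 m and y of front_247_center in the frame of carry_rack below 0.07 m))))); the robot touches nothing.
It fails at once if a drawer front is knocked over or laid flat (angle between any of front_147_center, front_197_center, front_247_center, front_297_center's own z axis and vertical above 0.7 rad).
It fails at once if a drawer front is dropped: it goes faster than 0.6 m/s within 30 mm of the height at which it stands in a rack ((height (world z) of front_147_center below 0.12 m and linear speed of front_147 above 0.6 m/s) or (height (world z) of front_197_center below 0.12 m and linear speed of front_197 above 0.6 m/s) or (height (world z) of front_247_center below 0.12 m and linear speed of front_247 above 0.6 m/s) or (height (world z) of front_297_center below 0.12 m and linear speed of front_297 above 0.6 m/s)).
It fails at once if the paint tin is shifted by more than 30 mm (distance of paint_tin from where it was at the start of the episode above 0.03 m).
It also fails if it takes over 122 s, if anything falls off the work surface, if the arm or the gripper's body presses on something with over 40 N, if the wrist force passes 120 N, or if a joint passes its speed limit or range.

ROBOT

A 7-joint arm with a two-finger parallel gripper is mounted at the origin on the work surface. World frame = base frame: x ahead of the robot, y to its left, z up, the work surface at z = 0. Lengths are in mm, angles in rad, forces in N, time in s.
With the tool pointing down it reaches from about 425 to 1025 mm from the base axis. Payload 3.6 kg.
Tool frame: the origin (TCP) lies at the centre of the arm's flange, where the gripper is bolted on; the fingertips stand 173 mm ahead of it and the grasp point (between the pads) lies 155 mm ahead of it (arm.hold_point_z is the distance from the TCP to the grasp point, in mm); z points along the fingers, y is the line along which they close (so a half turn about z gives the same grasp; the last joint's range is limited). The gripper opens to 85 mm and grips with 20 to 120 N. Pads are 22 mm wide; open, the fingers measure 114 mm over their backs; the gripper's body (76 mm by 85 mm) begins 54 mm behind the grasp point. The pads swing forward as they close: fully open they stand 13 mm farther back than shut.
Start: joints at [-1.29, 0.591, 0.048, 1.609, -0.033, 0.943, -0.034], TCP at [265.404, 674.678, 404.702] pointing down, gripper open.
Joint ranges: [-2.69, 2.69], [-0.47, 2.24], [-1.27, 1.36], [0.19, 2.51], [-1.53, 4.68], [0.08, 2.07], [-3.09, 3.09]. Speed limits (rad/s): [2.57, 2.57, 3.14, 3.14, 3.14, 3.14, 3.14].

INTERFACE

Orientations are given as a unit quaternion [x, y, z, w].
In Python, from bench import arm, cams, job gives the robot as it stands.
- The arm moves only by the tool apply_moves, never from a script. Its argument "series" is a list of rows, each an object with "dp": the shift along the world's x, y, z in m, a list of three; "angular": the turn, a rotation vector about the world's x, y, z in degrees, a list of three; "jaw": the gripper command: -1 is fully open, 1 is shut, values between are in proportion. A call has 1 to 8 rows; each row is the pose to reach, as a shift and turn from the pose commanded when the call began; what a row does not reach only later rows make up. A row lasts 1/8 s, in which the tool goes at most 62.5 mm and 10.7 degrees, less where a joint would pass 70% of its speed; a pose out of reach is approached as far as the arm can. A call with a gripper value outside its range is refused whole. The fingers move at their own pace and stop on an object; "squeeze" is the grip in N (left out, the last holds). Time passes only in rows, so rows that repeat a pose let the fingers close. It gives the time, the measured TCP pose, the force, the opening and the grip force at its end, in the units of the state.
- arm.state(): the state, without advancing time (a new reading comes with each control period).
- cams.camera(name): name is "side" or "top"; returns the picture (384x512x3 uint8, red, green, blue); there is no depth.
- cams.camera_params(name): a dict with "K" (3x3 intrinsics, pixels), "D" ([k1, k2, p1, p2, k3] as OpenCV has them; the pictures are not rectified), "position" and "orientation" of the camera in the world. Camera axes: x right, y up, looking along -z (the intrinsics and any distortion apply to the point x, -y, -z); pixel columns grow to the right and rows downward; lengths in mm; the calibration is good to about 2 mm. A picture is of the moment at which its call begins. camera_params takes no time and is no camera call.
- job.sign_off(): hands the job in; it is judged then, once.
The state is a dict: "time_s": time; "joints": joint angles; "qd": joint speeds; "joint_torque": joint torques, N m; "eef_pos": TCP position; "eef_rot": TCP orientation; "ft_force": force on the tool from outside, world axes, zero at the start; "wrist_torque": the same for the moment, N m; "opening": finger opening in mm; "gripper_force": force on a finger pad.
Only numpy, scipy, OpenCV 4.12 (cv2) and the standard library are available. Lean on these libraries where they do the work, as an engineer would, in place of code of your own. Each camera call takes 0.05 s, during which the arm holds its last target. There are 200 camera calls.

## Working session

There is one attempt and no reset: what is moved stays moved. The work goes in short steps, Python scripts to look and compute and a tool call to move; the robot and the scene stay as the last step left them, time stands still between calls to the robot, and variables do not carry over. Pictures are saved under pics/ and viewed, at most 14 in all, crops included, and the job is handed in when it is done.

Besides the shell and the picture viewer there is one more tool, called after "Emit:" in YAML: its name, and indented under it one key for each argument. apply_moves: Moves the arm, as the interface text tells. Its arguments: {"type":"object","properties":{"series":{"type":"array"},"squeeze":{"type":"number"}},"required":["series"]}

```bash
mkdir -p pics; ls; cat > h.py <<'E'
import numpy as np,cv2
from scipy.spatial.transform import Rotation as R
from bench import arm,cams,job
def ray(name,uv):
    p=cams.camera_params(name);K=np.array(p["K"],float);D=np.array(p["D"],float)
    n=cv2.undistortPoints(np.array(uv,float).reshape(-1,1,2),K,D).reshape(-1,2)
    d=np.c_[n[:,0],-n[:,1],-np.ones(len(n))]
    return np.array(p["position"],float),R.from_quat(p["orientation"]).apply(d)
def onz(name,uv,z):
    o,d=ray(name,uv);return o+d*((z-o[2])/d[:,2])[:,None]
def proj(name,P):
    p=cams.camera_params(name);K=np.array(p["K"],float);D=np.array(p["D"],float)
    c=R.from_quat(p["orientation"]).inv().apply(np.array(P,float).reshape(-1,3)-np.array(p["position"]))
    c=c*[1,-1,-1]
    return cv2.projectPoints(c,np.zeros(3),np.zeros(3),K,D)[0].reshape(-1,2)
def snap(name,fn):
    im=cams.camera(name);cv2.imwrite("pics/"+fn,im[:,:,::-1]);return im
E
python3 - <<'E'
from h import *
for n in("top","side"):
    snap(n,n+"0.png");p=cams.camera_params(n);print(n,p)
s=arm.state();print(s["eef_pos"],s["eef_rot"],s["opening"],s["time_s"],s["ft_force"])
E
```

```text
pics
top {'K': array([[353.01122535,   0.        , 253.14692443],
       [  0.        , 353.01122535, 195.56684328],
       [  0.        ,   0.        ,   1.        ]]), 'D': array([-0.0104932,  0.       ,  0.       ,  0.       ,  0.       ]), 'position': array([ 454.51976171,   46.31651859, 1300.50312414]), 'orientation': array([-0.02840798,  0.02326956,  0.71189858, -0.70132155])}
side {'K': array([[473.62336679,   0.        , 254.50312754],
       [  0.        , 473.62336679, 189.67746325],
       [  0.        ,   0.        ,   1.        ]]), 'D': array([-0.06285441,  0.        ,  0.        ,  0.        ,  0.        ]), 'position': array([  61.63448944, -833.3290579 ,  936.41364533]), 'orientation': array([ 0.40239823, -0.11116094, -0.21794848,  0.88216629])}
[265.24246705 674.31508972 403.62777106] [ 1.86273130e-01  9.82497476e-01 -1.00724322e-03 -1.25630893e-04] 85.10853912122418 0.1 [0.39805772 0.42196544 0.06753447]
```

View pics/top0.png

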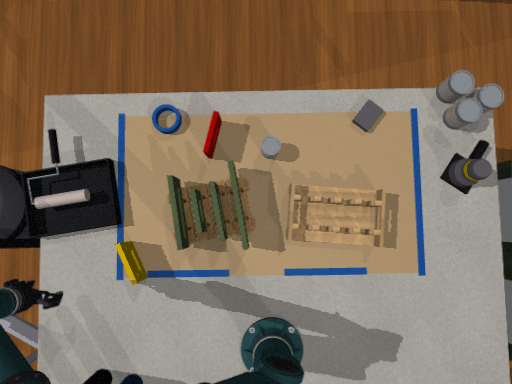

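View pics/side0.png

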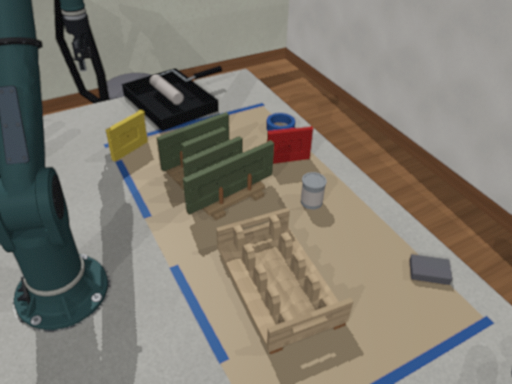

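The top view shows four green fronts at about (178,212), (196,208), (216,210), (238,205). The look-alikes are red at (213,135) and yellow at (131,262). The empty carry rack is at (337,215) and the tin at (271,147). I choose the four green ones and check them in a close crop.

```bash
python3 - <<'E'
from h import *
im=cv2.imread("pics/top0.png")
a=cv2.resize(im[155:255,160:260],None,fx=6,fy=6,interpolation=cv2.INTER_CUBIC)
cv2.imwrite("pics/c1.png",a)
b=cv2.resize(im[175:255,280:390],None,fx=7,fy=7,interpolation=cv2.INTER_CUBIC)
cv2.imwrite("pics/c2.png",b)
hsv=cv2.cvtColor(im,cv2.COLOR_BGR2HSV)
m=cv2.inRange(hsv,(40,50,20),(85,255,255));m[:150]=0;m[260:]=0;m[:,:160]=0;m[:,262:]=0
n,l,st,c=cv2.connectedComponentsWithStats(m)
for i in range(1,n):
    if st[i,4]>20:
        ys,xs=np.where(l==i);r=cv2.minAreaRect(np.c_[xs,ys].astype(np.float32));print(st[i],r)
print(im[200,165:255].tolist())
E
```

```text
[228 161  20  88 442] ((237.7948760986328, 204.35731506347656), (88.81155395507812, 5.123258113861084), 79.82449340820312)
[168 176  21  74 696] ((177.77000427246094, 211.8900146484375), (73.82194519042969, 10.889444351196289), 81.8698959350586)
[209 182  18  59 377] ((217.86590576171875, 210.46681213378906), (59.21643829345703, 7.1105451583862305), 79.4608154296875)
[190 189  16  44 322] ((197.44192504882812, 209.97467041015625), (43.56092071533203, 9.035638809204102), 79.87532806396484)
[[104, 138, 162], [106, 139, 164], [93, 127, 151], [80, 114, 143], [64, 100, 126], [58, 90, 93], [66, 94, 82], [63, 91, 79], [60, 89, 76], [62, 92, 80], [55, 82, 70], [23, 39, 33], [18, 35, 30], [29, 51, 43], [45, 66, 58], [37, 61, 55], [15, 36, 49], [17, 41, 59], [15, 38, 63], [14, 34, 55], [10, 33, 55], [35, 60, 81], [51, 81, 106], [52, 80, 99], [40, 61, 76], [49, 73, 84], [54, 82, 83], [56, 88, 76], [63, 92, 79], [65, 93, 82], [65, 91, 80], [57, 84, 73], [20, 39, 34], [29, 46, 42], [32, 53, 44], [40, 57, 49], [26, 43, 49], [39, 64, 80], [51, 73, 95], [47, 75, 98], [52, 82, 105], [48, 73, 97], [42, 69, 90], [51, 75, 92], [57, 81, 98], [54, 80, 99], [48, 74, 92], [56, 86, 81], [62, 92, 80], [65, 95, 84], [63, 93, 81], [65, 92, 79], [48, 75, 64], [34, 48, 40], [43, 60, 54], [30, 49, 53], [45, 69, 84], [44, 71, 93], [46, 72, 95], [48, 74, 97], [48, 76, 99], [48, 74, 94], [49, 73, 92], [55, 73, 90], [67, 93, 111], [51, 84, 109], [46, 74, 93], [42, 71, 91], [41, 64, 81], [46, 70, 72], [63, 94, 81], [62, 92, 79], [55, 87, 73], [64, 95, 82], [53, 82, 71], [34, 50, 48], [40, 62, 82], [55, 87, 115], [56, 88, 114], [55, 88, 115], [60, 91, 116], [54, 90, 117], [70, 100, 126], [82, 109, 127], [84, 108, 128], [85, 108, 132], [83, 108, 129], [86, 113, 131], [85, 111, 131], [84, 109, 130]]
```

View pics/c1.png

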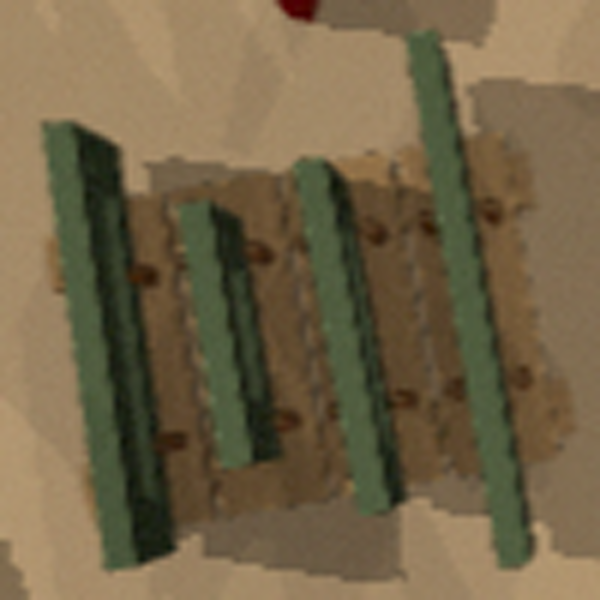

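View pics/c2.png

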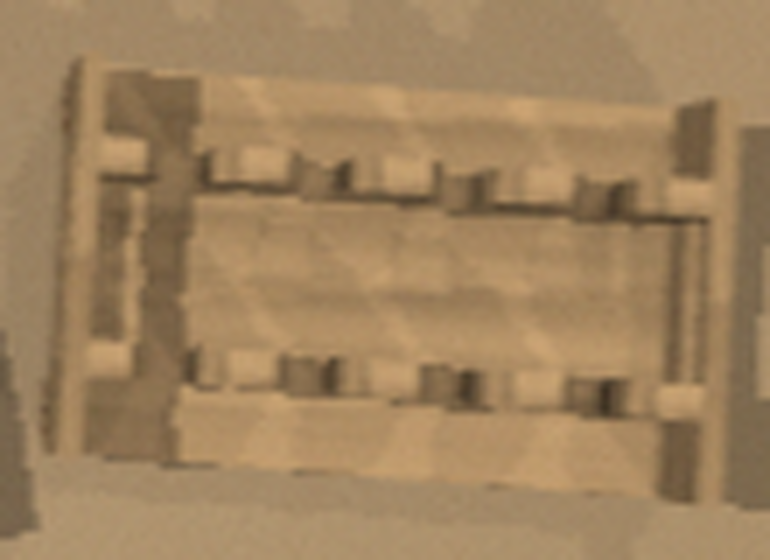

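```bash
python3 - <<'E'
from h import *
im=cv2.imread("pics/top0.png")
f=im.astype(int);B,G,Rr=f[...,0],f[...,1],f[...,2]
m=((G-Rr>6)&(G-B>15)&(G>76)).astype(np.uint8);m[:150]=0;m[260:]=0;m[:,:160]=0;m[:,262:]=0
n,l,st,c=cv2.connectedComponentsWithStats(m)
for i in range(1,n):
    if st[i,4]>20:
        ys,xs=np.where(l==i);P=onz("top",np.c_[xs,ys],150)[:,:2]
        (cx,cy),(w,h),a=cv2.minAreaRect(P.astype(np.float32))
        mu=P.mean(0);v=np.linalg.svd(P-mu,full_matrices=False)[2][0];v=v*np.sign(v[0])
        t=(P-mu)@v; mid=mu+v*(t.max()+t.min())/2
        print("front",i,"n",st[i,4],"mid",mid.round(1),"rect",(round(cx,1),round(cy,1),round(w),round(h)),"len",round(np.ptp(t),1),"yaw",round(np.degrees(np.arctan2(v[1],v[0])),2))
def u(p):return (np.array(p,float)+.5)/7-.5+[280,175]
up=onz("top",u([(267,163),(408,173),(549,184)]),90);lo=onz("top",u([(254,367),(395,377),(540,387)]),90)
print(up.round(1),lo.round(1));A=np.r_[up,lo];print("combs mean",A.mean(0))
bd=onz("top",u([(92,62),(72,452),(727,100),(711,500)]),90);print(bd.round(1),bd.mean(0))
for d in (up[0]-up[2],lo[0]-lo[2],(bd[0]+bd[1]-bd[2]-bd[3])/2):print("y-axis",np.linalg.norm(d),np.degrees(np.arctan2(-d[0],d[1])))
for d in (bd[0]-bd[1],bd[2]-bd[3],up.mean(0)-lo.mean(0)):print("x-axis",np.linalg.norm(d),np.degrees(np.arctan2(d[1],d[0])))
t=onz("top",[(271,147)],85);print("tin",t)
E
```

```text
front 1 n 432 mid [512.5 105.3] rect (512.5, 105.3, 292, 16) len 292.4 yaw 9.46
front 2 n 341 mid [488.5 311.8] rect (488.5, 311.7, 242, 16) len 241.9 yaw 8.1
front 3 n 284 mid [491.8 174.1] rect (491.8, 174.0, 193, 16) len 193.4 yaw 10.34
front 4 n 213 mid [493.7 243.1] rect (493.7, 243.0, 144, 16) len 143.6 yaw 9.31
[[ 532.  -167.1   90. ]
 [ 526.  -236.    90. ]
 [ 519.6 -304.9   90. ]] [[ 432.4 -158.    90. ]
 [ 426.5 -226.5   90. ]
 [ 420.6 -296.9   90. ]]
combs mean [ 476.18256704 -231.5428039    90.        ]
[[ 583.1  -82.4   90. ]
 [ 392.5  -68.4   90. ]
 [ 559.5 -393.8   90. ]
 [ 364.8 -378.    90. ]] [ 474.96966018 -230.63243188   90.        ]
y-axis 138.35958845115235 -5.147241585681459
y-axis 139.46351818719518 -4.850393255562879
y-axis 311.53453234643 -4.725010249115834
x-axis 191.0535457832074 -4.221276887497099
x-axis 195.41148162914402 -4.63196411120879
x-axis 99.70951870609746 -5.094096231757173
tin [[712.43692991 -10.24186269  85.        ]]
```

Starting order, left to right: 247 (y≈312), 147 (243), 197 (174), 297 (105). Measured lengths are about 4 mm short throughout, which fits. The carry rack centre is about (476,-231) with yaw -5°. Working right to left (297, 197, 147, 247) means nothing is carried over a standing front.

Emit:
apply_moves:
  series:
    - {"dp": [0.247,-0.569,0],"angular": [0,0,31],"jaw": 0}
    - {"dp": [0.247,-0.569,0],"angular": [0,0,31],"jaw": 0}
    - {"dp": [0.247,-0.569,0],"angular": [0,0,31],"jaw": 0}
    - {"dp": [0.247,-0.569,0],"angular": [0,0,31],"jaw": 0}
    - {"dp": [0.247,-0.569,0],"angular": [0,0,31],"jaw": 0}
    - {"dp": [0.247,-0.569,0],"angular": [0,0,31],"jaw": 0}
    - {"dp": [0.247,-0.569,0],"angular": [0,0,31],"jaw": 0}
    - {"dp": [0.247,-0.569,0],"angular": [0,0,31],"jaw": 0}
  squeeze: 50

```text
time_s: 1.1
eef_pos: [464.9, 214.0, 404.6]
eef_rot: [-0.083, 0.997, -0.0, 0.0]
ft_force: [1.4, -0.4, 0.1]
opening: 42.8
gripper_force: 0.0
```

Emit:
apply_moves:
  series:
    - {"dp": [0.0475,-0.109,0],"angular": [0,0,0],"jaw": 0}
    - {"dp": [0.0475,-0.109,0],"angular": [0,0,0],"jaw": 0}
    - {"dp": [0.0475,-0.109,0],"angular": [0,0,0],"jaw": 0}
    - {"dp": [0.0475,-0.109,0],"angular": [0,0,0],"jaw": 0}

```text
time_s: 1.6
eef_pos: [511.8, 107.1, 404.4]
eef_rot: [-0.083, 0.997, 0.0, -0.0]
ft_force: [-0.2, -0.2, -0.9]
opening: 42.7
gripper_force: 0.0
```

```bash
cat > s.py <<'E'
from h import *
s=arm.state();y=R.from_quat(s["eef_rot"]).apply([0,1,0]);z=R.from_quat(s["eef_rot"]).apply([0,0,1])
print(s["time_s"],np.round(s["eef_pos"],1),"toolY deg",np.degrees(np.arctan2(y[1],y[0])).round(2),"z",z.round(3),"open",round(s["opening"],1),"j",np.round(s["joints"],2))
E
python3 s.py; python3 -c "
from h import *
im=snap('top','t1.png')
cv2.imwrite('pics/t1c.png',cv2.resize(im[130:280,140:290,::-1],None,fx=4,fy=4,interpolation=cv2.INTER_CUBIC))"
```

```text
1.6 [511.8 107.1 404.4] toolY deg 99.5 z [-0.001  0.    -1.   ] open 42.7 j [-0.28  0.34 -0.01  2.06  0.01  0.74  1.44]
```

View pics/t1c.png

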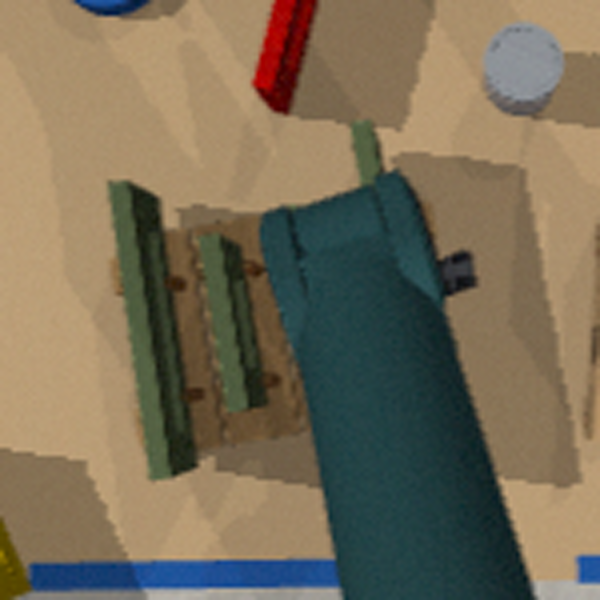

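The arm now covers the 297 front and only its far end shows, at crop (365,145). The other fronts are untouched. Descending.

Emit:
apply_moves:
  series:
    - {"dp": [0.0005,-0.001,-0.05],"angular": [0,0,0],"jaw": 0}
    - {"dp": [0.0005,-0.001,-0.09],"angular": [0,0,0],"jaw": 0}
    - {"dp": [0.0005,-0.001,-0.114],"angular": [0,0,0],"jaw": 0}
    - {"dp": [0.0005,-0.001,-0.114],"angular": [0,0,0],"jaw": 0}
    - {"dp": [0.0005,-0.001,-0.114],"angular": [0,0,0],"jaw": 0.3}
    - {"dp": [0.0005,-0.001,-0.114],"angular": [0,0,0],"jaw": 0.5}
    - {"dp": [0.0005,-0.001,-0.114],"angular": [0,0,0],"jaw": 0.8}
    - {"dp": [0.0005,-0.001,-0.114],"angular": [0,0,0],"jaw": 1}

```text
time_s: 2.65
eef_pos: [513.0, 106.7, 292.0]
eef_rot: [-0.083, 0.997, 0.001, 0.001]
ft_force: [-1.3, 1.0, 7.1]
opening: 17.6
gripper_force: 50.4
```

Emit:
apply_moves:
  series:
    - {"dp": [0,0,0],"angular": [0,0,0],"jaw": 1}
    - {"dp": [0,0,0],"angular": [0,0,0],"jaw": 1}

```text
time_s: 2.9
eef_pos: [513.0, 106.7, 292.0]
eef_rot: [-0.083, 0.997, 0.001, 0.001]
ft_force: [0.1, 2.1, 6.9]
opening: 17.1
gripper_force: 50.5
```

```bash
python3 s.py
```

```text
2.9 [513.  106.7 292. ] toolY deg 99.57 z [ 0.002  0.001 -1.   ] open 17.1 j [-0.28  0.51 -0.01  2.15  0.01  0.48  1.43]
```

Emit:
apply_moves:
  series:
    - {"dp": [0,0,0.02],"angular": [0,0,0],"jaw": 1}
    - {"dp": [0,0,0.06],"angular": [0,0,0],"jaw": 1}
    - {"dp": [0,0,0.1],"angular": [0,0,0],"jaw": 1}
    - {"dp": [-0.002,-0.02,0.11],"angular": [0,0,-1],"jaw": 1}
    - {"dp": [-0.007,-0.07,0.11],"angular": [0,0,-3],"jaw": 1}
    - {"dp": [-0.012,-0.12,0.11],"angular": [0,0,-5],"jaw": 1}
    - {"dp": [-0.017,-0.17,0.11],"angular": [0,0,-7],"jaw": 1}
    - {"dp": [-0.023,-0.22,0.11],"angular": [0,0,-9],"jaw": 1}

```text
time_s: 3.9
eef_pos: [487.4, -116.9, 399.1]
eef_rot: [-0.003, 1.0, -0.0, -0.002]
ft_force: [1.0, 0.5, -4.3]
opening: 17.3
gripper_force: 49.5
```

Emit:
apply_moves:
  series:
    - {"dp": [-0.005,-0.05,0],"angular": [0,0,-2],"jaw": 1}
    - {"dp": [-0.01,-0.1,0],"angular": [0,0,-4],"jaw": 1}
    - {"dp": [-0.016,-0.15,0],"angular": [0,0,-5.5],"jaw": 1}
    - {"dp": [-0.02,-0.19,0],"angular": [0,0,-5.5],"jaw": 1}
    - {"dp": [-0.023,-0.222,0],"angular": [0,0,-5.5],"jaw": 1}
    - {"dp": [-0.023,-0.222,0],"angular": [0,0,-5.5],"jaw": 1}
    - {"dp": [-0.023,-0.222,0],"angular": [0,0,-5.5],"jaw": 1}

```text
time_s: 4.78
eef_pos: [465.0, -335.8, 399.1]
eef_rot: [0.044, 0.999, 0.001, -0.002]
ft_force: [0.1, 0.3, -4.7]
opening: 17.3
gripper_force: 49.7
```

```bash
python3 s.py; python3 -c "
from h import *
im=snap('side','s1.png')
cv2.imwrite('pics/s1c.png',cv2.resize(im[120:370,130:430,::-1],None,fx=2.4,fy=2.4,interpolation=cv2.INTER_CUBIC))"
```

```text
4.775 [ 465.  -335.8  399.1] toolY deg 84.94 z [-0.004  0.002 -1.   ] open 17.3 j [ 0.44  0.41  0.15  1.96 -0.08  0.78  2.11]
```

View pics/s1c.png

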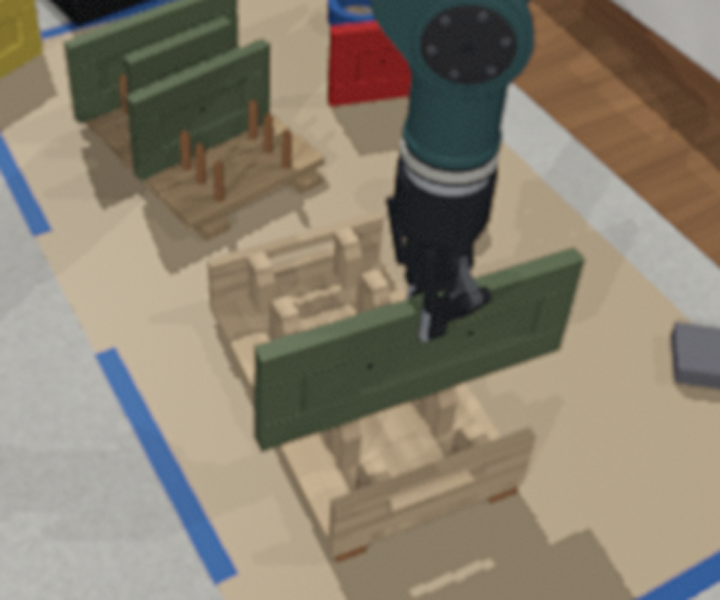

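The 297 front hangs level over the rightmost slot. The near end board's outer top corners are at crop (332,505) and (532,432), and the front's near top corner is at (257,350). Checking these against the estimate.

```bash
python3 - <<'E'
from h import *
def u(p):return (np.array(p,float)+.5)/2.4-.5+[130,120]
o,d=ray("side",u([(332,503),(532,432),(210,265)]))
y=np.radians(-4.95);c=np.array([475.8,-231.3])
def W(x,yy,z):return [*(c+[x*np.cos(y)-yy*np.sin(y),x*np.sin(y)+yy*np.cos(y)]),z]
print("meas",onz("side",u([(332,503),(532,432),(210,265)]),90).round(1))
print("exp",np.round([W(-100,-162,90),W(100,-162,90),W(-100,162,90)],1))
# front corners: top z 399-292+150=257, bottom 137
s=arm.state()
p=onz("side",u([(257,350),(583,255)]),257);q=onz("side",u([(262,447),(563,348)]),137)
print("front top",p.round(1),"bot",q.round(1))
E
```

```text
meas [[ 360.7 -373.6   90. ]
 [ 558.2 -393.8   90. ]
 [ 388.1  -67.9   90. ]]
exp [[ 362.2 -384.1   90. ]
 [ 561.4 -401.3   90. ]
 [ 390.2  -61.3   90. ]]
front top [[ 317.3 -318.9  257. ]
 [ 610.6 -353.1  257. ]] bot [[ 318.5 -324.6  137. ]
 [ 613.4 -355.6  137. ]]
```

Emit:
apply_moves:
  series:
    - {"dp": [0.0015,0,-0.03],"angular": [0,0,0],"jaw": 1}
    - {"dp": [0.0015,0,-0.055],"angular": [0,0,0],"jaw": 1}
    - {"dp": [0.0015,0,-0.07],"angular": [0,0,0],"jaw": 1}
    - {"dp": [0.0015,0,-0.08],"angular": [0,0,0],"jaw": 1}
    - {"dp": [0.0015,0,-0.085],"angular": [0,0,0],"jaw": 1}
    - {"dp": [0.0015,0,-0.085],"angular": [0,0,0],"jaw": 1}

```text
time_s: 5.58
eef_pos: [468.1, -336.0, 315.9]
eef_rot: [0.043, 0.999, -0.0, 0.0]
ft_force: [-0.2, -0.3, -4.1]
opening: 17.2
gripper_force: 49.7
```

Emit:
apply_moves:
  series:
    - {"dp": [0,0,-0.008],"angular": [0,0,0],"jaw": 1}
    - {"dp": [0,0,-0.015],"angular": [0,0,0],"jaw": 1}
    - {"dp": [0,0,-0.02],"angular": [0,0,0],"jaw": 1}
    - {"dp": [0,0,-0.022],"angular": [0,0,0],"jaw": 1}
    - {"dp": [0,0,-0.023],"angular": [0,0,0],"jaw": 1}
    - {"dp": [0,0,-0.023],"angular": [0,0,0],"jaw": 1}

```text
time_s: 6.32
eef_pos: [468.0, -336.0, 292.7]
eef_rot: [0.043, 0.999, -0.0, 0.0]
ft_force: [0.6, 1.0, -4.7]
opening: 17.1
gripper_force: 49.9
```

Emit:
apply_moves:
  series:
    - {"dp": [0,0,-0.001],"angular": [0,0,0],"jaw": 1}
    - {"dp": [0,0,-0.002],"angular": [0,0,0],"jaw": 1}
    - {"dp": [0,0,-0.0025],"angular": [0,0,0],"jaw": 1}
    - {"dp": [0,0,-0.0025],"angular": [0,0,0],"jaw": 1}

```text
time_s: 6.82
eef_pos: [467.9, -336.2, 292.1]
eef_rot: [0.044, 0.999, -0.0, 0.0]
ft_force: [-2.3, 2.0, 9.9]
opening: 17.7
gripper_force: 51.7
```

Emit:
apply_moves:
  series:
    - {"dp": [0,0,0],"angular": [0,0,0],"jaw": 0.4}
    - {"dp": [0,0,0],"angular": [0,0,0],"jaw": 0.2}
    - {"dp": [0,0,0],"angular": [0,0,0],"jaw": 0}
    - {"dp": [0,0,0],"angular": [0,0,0],"jaw": 0}
    - {"dp": [0,0,0.03],"angular": [0,0,0],"jaw": 0}
    - {"dp": [0,0,0.08],"angular": [0,0,0],"jaw": 0}
    - {"dp": [0,0.03,0.11],"angular": [0,0,0],"jaw": 0}
    - {"dp": [0,0.09,0.11],"angular": [0,0,0],"jaw": 0}

```text
time_s: 7.82
eef_pos: [468.9, -248.0, 403.2]
eef_rot: [0.046, 0.999, -0.002, 0.004]
ft_force: [1.1, 0.4, 0.1]
opening: 42.6
gripper_force: 0.0
```

Emit:
apply_moves:
  series:
    - {"dp": [0.003,0.06,0],"angular": [0,0,2],"jaw": 0}
    - {"dp": [0.006,0.12,0],"angular": [0,0,4],"jaw": 0}
    - {"dp": [0.01,0.18,0],"angular": [0,0,8],"jaw": 0}
    - {"dp": [0.013,0.24,0],"angular": [0,0,11],"jaw": 0}
    - {"dp": [0.018,0.3,0],"angular": [0,0,13],"jaw": 0}
    - {"dp": [0.021,0.36,0],"angular": [0,0,15],"jaw": 0}
    - {"dp": [0.0235,0.42,0],"angular": [0,0,15],"jaw": 0}
    - {"dp": [0.0235,0.42,0],"angular": [0,0,15],"jaw": 0}

```text
time_s: 8.82
eef_pos: [491.2, 180.2, 400.4]
eef_rot: [-0.092, 0.996, 0.002, 0.001]
ft_force: [0.1, -0.7, 0.6]
opening: 42.7
gripper_force: 0.0
```

```bash
python3 s.py; python3 -c "
from h import *
im=snap('side','s2.png')
cv2.imwrite('pics/s2c.png',cv2.resize(im[120:370,130:430,::-1],None,fx=2.4,fy=2.4,interpolation=cv2.INTER_CUBIC))"
```

```text
8.825 [491.2 180.2 400.4] toolY deg 100.61 z [ 0.001  0.004 -1.   ] open 42.7 j [-0.41  0.34 -0.04  2.06  0.01  0.73  1.3 ]
```

View pics/s2c.png

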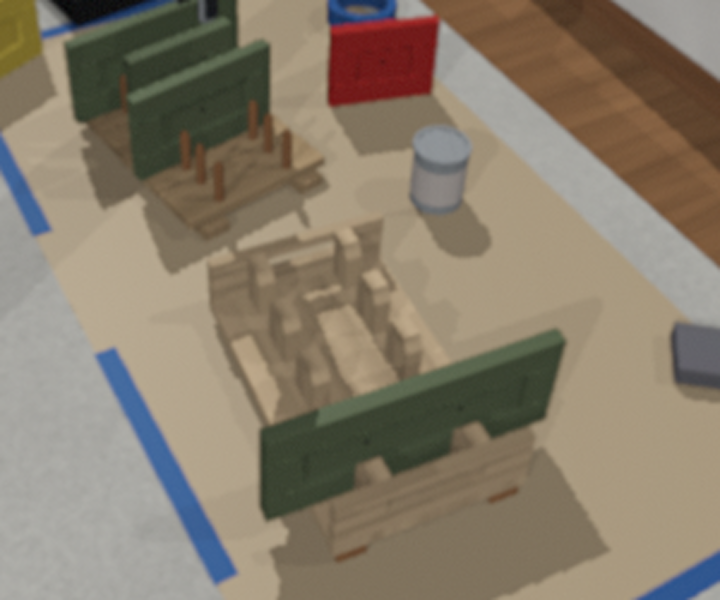

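The 297 front stands upright and seated in the rightmost slot. The tin and the other fronts are unmoved. I settle over the 197 front.

Emit:
apply_moves:
  series:
    - {"dp": [0,0,-0.02],"angular": [0,0,0],"jaw": 0}
    - {"dp": [0,0,-0.04],"angular": [0,0,0],"jaw": 0}
    - {"dp": [0,0,-0.04],"angular": [0,0,0],"jaw": 0}

```text
time_s: 9.25
eef_pos: [490.9, 171.9, 358.9]
eef_rot: [-0.086, 0.996, -0.001, -0.002]
ft_force: [-0.3, 0.3, 0.2]
opening: 42.7
gripper_force: 0.0
```

Emit:
apply_moves:
  series:
    - {"dp": [0.001,0.002,-0.04],"angular": [0,0,0],"jaw": 0}
    - {"dp": [0.001,0.002,-0.067],"angular": [0,0,0],"jaw": 0}
    - {"dp": [0.001,0.002,-0.067],"angular": [0,0,0],"jaw": 0}
    - {"dp": [0.001,0.002,-0.067],"angular": [0,0,0],"jaw": 0.3}
    - {"dp": [0.001,0.002,-0.067],"angular": [0,0,0],"jaw": 0.6}
    - {"dp": [0.001,0.002,-0.067],"angular": [0,0,0],"jaw": 1}
    - {"dp": [0.001,0.002,-0.067],"angular": [0,0,0],"jaw": 1}
    - {"dp": [0.001,0.002,-0.067],"angular": [0,0,0],"jaw": 1}

```text
time_s: 10.25
eef_pos: [493.2, 176.3, 294.8]
eef_rot: [-0.087, 0.996, 0.0, 0.001]
ft_force: [-0.7, 0.3, 7.0]
opening: 17.2
gripper_force: 49.9
```

```bash
python3 s.py
```

```text
10.25 [493.2 176.3 294.8] toolY deg 100.02 z [ 0.003  0.001 -1.   ] open 17.2 j [-0.41  0.51 -0.03  2.14  0.03  0.49  1.29]
```

Emit:
apply_moves:
  series:
    - {"dp": [0,0,0.02],"angular": [0,0,0],"jaw": 1}
    - {"dp": [0,0,0.06],"angular": [0,0,0],"jaw": 1}
    - {"dp": [0,0,0.1],"angular": [0,0,0],"jaw": 1}
    - {"dp": [-0.001,-0.02,0.11],"angular": [0,0,-1],"jaw": 1}
    - {"dp": [-0.003,-0.07,0.11],"angular": [0,0,-3],"jaw": 1}
    - {"dp": [-0.005,-0.12,0.11],"angular": [0,0,-5],"jaw": 1}
    - {"dp": [-0.007,-0.17,0.11],"angular": [0,0,-7],"jaw": 1}
    - {"dp": [-0.01,-0.22,0.11],"angular": [0,0,-9],"jaw": 1}

```text
time_s: 11.25
eef_pos: [480.7, -47.0, 401.8]
eef_rot: [-0.007, 1.0, -0.0, -0.002]
ft_force: [0.3, -0.5, -3.8]
opening: 17.4
gripper_force: 49.6
```

Emit:
apply_moves:
  series:
    - {"dp": [-0.002,-0.05,0],"angular": [0,0,-2],"jaw": 1}
    - {"dp": [-0.004,-0.1,0],"angular": [0,0,-4],"jaw": 1}
    - {"dp": [-0.006,-0.15,0],"angular": [0,0,-6],"jaw": 1}
    - {"dp": [-0.008,-0.19,0],"angular": [0,0,-6],"jaw": 1}
    - {"dp": [-0.009,-0.222,0],"angular": [0,0,-6],"jaw": 1}
    - {"dp": [-0.009,-0.222,0],"angular": [0,0,-6],"jaw": 1}
    - {"dp": [-0.009,-0.222,0],"angular": [0,0,-6],"jaw": 1}
    - {"dp": [-0.009,-0.222,0],"angular": [0,0,-6],"jaw": 1}

```text
time_s: 12.25
eef_pos: [473.1, -264.9, 402.5]
eef_rot: [0.043, 0.999, 0.001, -0.001]
ft_force: [0.5, 0.8, -3.2]
opening: 17.4
gripper_force: 49.6
```

```bash
python3 s.py
```

```text
12.25 [ 473.1 -264.9  402.5] toolY deg 85.11 z [-0.002  0.001 -1.   ] open 17.4 j [ 0.31  0.37  0.15  2.03 -0.08  0.75  1.99]
```

Emit:
apply_moves:
  series:
    - {"dp": [0.001,-0.001,-0.03],"angular": [0,0,0],"jaw": 1}
    - {"dp": [0.001,-0.001,-0.055],"angular": [0,0,0],"jaw": 1}
    - {"dp": [0.001,-0.001,-0.07],"angular": [0,0,0],"jaw": 1}
    - {"dp": [0.001,-0.001,-0.08],"angular": [0,0,0],"jaw": 1}
    - {"dp": [0.001,-0.001,-0.087],"angular": [0,0,0],"jaw": 1}
    - {"dp": [0.001,-0.001,-0.087],"angular": [0,0,0],"jaw": 1}

```text
time_s: 13.0
eef_pos: [474.6, -267.0, 316.1]
eef_rot: [0.043, 0.999, 0.0, -0.0]
ft_force: [0.1, 0.4, -3.7]
opening: 17.7
gripper_force: 49.6
```

Emit:
apply_moves:
  series:
    - {"dp": [0,0,-0.007],"angular": [0,0,0],"jaw": 1}
    - {"dp": [0,0,-0.013],"angular": [0,0,0],"jaw": 1}
    - {"dp": [0,0,-0.018],"angular": [0,0,0],"jaw": 1}
    - {"dp": [0,0,-0.02],"angular": [0,0,0],"jaw": 1}
    - {"dp": [0,0,-0.021],"angular": [0,0,0],"jaw": 1}
    - {"dp": [0,0,-0.021],"angular": [0,0,0],"jaw": 1}

```text
time_s: 13.75
eef_pos: [474.6, -267.0, 295.2]
eef_rot: [0.043, 0.999, -0.0, 0.0]
ft_force: [1.0, -0.6, -3.4]
opening: 17.2
gripper_force: 49.8
```

Emit:
apply_moves:
  series:
    - {"dp": [0,0,-0.001],"angular": [0,0,0],"jaw": 1}
    - {"dp": [0,0,-0.002],"angular": [0,0,0],"jaw": 1}
    - {"dp": [0,0,-0.0025],"angular": [0,0,0],"jaw": 1}
    - {"dp": [0,0,-0.0025],"angular": [0,0,0],"jaw": 1}

```text
time_s: 14.25
eef_pos: [474.4, -267.2, 294.8]
eef_rot: [0.044, 0.999, 0.0, 0.0]
ft_force: [-4.9, 1.8, 12.8]
opening: 17.2
gripper_force: 52.1
```

Emit:
apply_moves:
  series:
    - {"dp": [0,0,0],"angular": [0,0,0],"jaw": 0.4}
    - {"dp": [0,0,0],"angular": [0,0,0],"jaw": 0.2}
    - {"dp": [0,0,0],"angular": [0,0,0],"jaw": 0}
    - {"dp": [0,0,0],"angular": [0,0,0],"jaw": 0}
    - {"dp": [0,0,0.03],"angular": [0,0,0],"jaw": 0}
    - {"dp": [0,0,0.08],"angular": [0,0,0],"jaw": 0}
    - {"dp": [0,0.03,0.11],"angular": [0,0,0],"jaw": 0}
    - {"dp": [0,0.09,0.11],"angular": [0,0,0],"jaw": 0}

```text
time_s: 15.25
eef_pos: [475.6, -178.8, 405.5]
eef_rot: [0.046, 0.999, -0.001, 0.004]
ft_force: [1.3, 0.8, 0.2]
opening: 42.5
gripper_force: 0.0
```

Emit:
apply_moves:
  series:
    - {"dp": [0.003,0.06,0],"angular": [0,0,2],"jaw": 0}
    - {"dp": [0.006,0.12,0],"angular": [0,0,4],"jaw": 0}
    - {"dp": [0.009,0.18,0],"angular": [0,0,8],"jaw": 0}
    - {"dp": [0.012,0.24,0],"angular": [0,0,11],"jaw": 0}
    - {"dp": [0.014,0.3,0],"angular": [0,0,13],"jaw": 0}
    - {"dp": [0.016,0.36,0],"angular": [0,0,14.3],"jaw": 0}
    - {"dp": [0.019,0.4,0],"angular": [0,0,14.3],"jaw": 0}
    - {"dp": [0.019,0.42,0],"angular": [0,0,14.3],"jaw": 0}

```text
time_s: 16.25
eef_pos: [493.2, 245.6, 402.5]
eef_rot: [-0.083, 0.997, 0.0, 0.0]
ft_force: [0.3, -0.8, 0.5]
opening: 42.5
gripper_force: 0.0
```

Emit:
apply_moves:
  series:
    - {"dp": [0,0,-0.02],"angular": [0,0,0],"jaw": 0}
    - {"dp": [0,0,-0.04],"angular": [0,0,0],"jaw": 0}
    - {"dp": [0,0,-0.04],"angular": [0,0,0],"jaw": 0}

```text
time_s: 16.62
eef_pos: [493.0, 241.4, 361.3]
eef_rot: [-0.08, 0.997, -0.001, -0.002]
ft_force: [-0.5, -0.3, -0.1]
opening: 43.0
gripper_force: 0.0
```

```bash
python3 s.py
```

```text
16.625 [493.  241.4 361.3] toolY deg 99.22 z [-0.004 -0.003 -1.   ] open 43.0 j [-0.52  0.43 -0.03  2.04  0.02  0.67  1.17]
```

Emit:
apply_moves:
  series:
    - {"dp": [0.001,0.002,-0.04],"angular": [0,0,0],"jaw": 0}
    - {"dp": [0.001,0.002,-0.068],"angular": [0,0,0],"jaw": 0}
    - {"dp": [0.001,0.002,-0.068],"angular": [0,0,0],"jaw": 0}
    - {"dp": [0.001,0.002,-0.068],"angular": [0,0,0],"jaw": 0.3}
    - {"dp": [0.001,0.002,-0.068],"angular": [0,0,0],"jaw": 0.6}
    - {"dp": [0.001,0.002,-0.068],"angular": [0,0,0],"jaw": 1}
    - {"dp": [0.001,0.002,-0.068],"angular": [0,0,0],"jaw": 1}
    - {"dp": [0.001,0.002,-0.068],"angular": [0,0,0],"jaw": 1}

```text
time_s: 17.62
eef_pos: [495.2, 245.5, 296.4]
eef_rot: [-0.081, 0.997, 0.001, 0.002]
ft_force: [-0.9, -0.0, 7.6]
opening: 17.3
gripper_force: 50.1
```

```bash
python3 s.py
```

```text
17.625 [495.2 245.5 296.4] toolY deg 99.32 z [ 0.003  0.002 -1.   ] open 17.3 j [-0.52  0.53 -0.03  2.08  0.03  0.53  1.16]
```

Emit:
apply_moves:
  series:
    - {"dp": [0,0,0.02],"angular": [0,0,0],"jaw": 1}
    - {"dp": [0,0,0.06],"angular": [0,0,0],"jaw": 1}
    - {"dp": [0,0,0.1],"angular": [0,0,0],"jaw": 1}
    - {"dp": [-0.001,-0.02,0.11],"angular": [0,0,-1],"jaw": 1}
    - {"dp": [-0.002,-0.07,0.11],"angular": [0,0,-3],"jaw": 1}
    - {"dp": [-0.003,-0.12,0.11],"angular": [0,0,-5],"jaw": 1}
    - {"dp": [-0.005,-0.17,0.11],"angular": [0,0,-7],"jaw": 1}
    - {"dp": [-0.007,-0.22,0.11],"angular": [0,0,-9],"jaw": 1}

```text
time_s: 18.62
eef_pos: [485.9, 22.1, 403.6]
eef_rot: [-0.001, 1.0, -0.001, -0.001]
ft_force: [0.3, -0.1, -1.5]
opening: 16.9
gripper_force: 49.2
```

Emit:
apply_moves:
  series:
    - {"dp": [-0.002,-0.05,0],"angular": [0,0,-2],"jaw": 1}
    - {"dp": [-0.004,-0.1,0],"angular": [0,0,-4],"jaw": 1}
    - {"dp": [-0.006,-0.15,0],"angular": [0,0,-5.3],"jaw": 1}
    - {"dp": [-0.007,-0.19,0],"angular": [0,0,-5.3],"jaw": 1}
    - {"dp": [-0.007,-0.222,0],"angular": [0,0,-5.3],"jaw": 1}
    - {"dp": [-0.007,-0.222,0],"angular": [0,0,-5.3],"jaw": 1}
    - {"dp": [-0.007,-0.222,0],"angular": [0,0,-5.3],"jaw": 1}
    - {"dp": [-0.007,-0.222,0],"angular": [0,0,-5.3],"jaw": 1}

```text
time_s: 19.62
eef_pos: [480.1, -195.8, 404.2]
eef_rot: [0.042, 0.999, 0.0, -0.001]
ft_force: [-0.3, 0.5, -1.8]
opening: 17.4
gripper_force: 49.3
```

```bash
python3 s.py
```

```text
19.625 [ 480.1 -195.8  404.2] toolY deg 85.13 z [-0.001  0.001 -1.   ] open 17.4 j [ 0.19  0.34  0.14  2.08 -0.07  0.74  1.86]
```

Emit:
apply_moves:
  series:
    - {"dp": [0,0,-0.03],"angular": [0,0,0],"jaw": 1}
    - {"dp": [0,0,-0.055],"angular": [0,0,0],"jaw": 1}
    - {"dp": [0,0,-0.07],"angular": [0,0,0],"jaw": 1}
    - {"dp": [0,0,-0.08],"angular": [0,0,0],"jaw": 1}
    - {"dp": [0,0,-0.087],"angular": [0,0,0],"jaw": 1}
    - {"dp": [0,0,-0.087],"angular": [0,0,0],"jaw": 1}

```text
time_s: 20.38
eef_pos: [480.6, -197.0, 317.6]
eef_rot: [0.043, 0.999, 0.0, -0.0]
ft_force: [0.2, -1.6, -2.0]
opening: 17.0
gripper_force: 49.4
```

Emit:
apply_moves:
  series:
    - {"dp": [0,0,-0.007],"angular": [0,0,0],"jaw": 1}
    - {"dp": [0,0,-0.013],"angular": [0,0,0],"jaw": 1}
    - {"dp": [0,0,-0.018],"angular": [0,0,0],"jaw": 1}
    - {"dp": [0,0,-0.021],"angular": [0,0,0],"jaw": 1}
    - {"dp": [0,0,-0.0225],"angular": [0,0,0],"jaw": 1}
    - {"dp": [0,0,-0.023],"angular": [0,0,0],"jaw": 1}
    - {"dp": [0,0,-0.023],"angular": [0,0,0],"jaw": 1}

```text
time_s: 21.25
eef_pos: [480.1, -197.0, 296.4]
eef_rot: [0.044, 0.999, 0.0, -0.0]
ft_force: [-3.8, 1.4, 14.7]
opening: 17.4
gripper_force: 51.8
```

Emit:
apply_moves:
  series:
    - {"dp": [0,0,0],"angular": [0,0,0],"jaw": 0.4}
    - {"dp": [0,0,0],"angular": [0,0,0],"jaw": 0.2}
    - {"dp": [0,0,0],"angular": [0,0,0],"jaw": 0}
    - {"dp": [0,0,0],"angular": [0,0,0],"jaw": 0}
    - {"dp": [0,0,0.03],"angular": [0,0,0],"jaw": 0}
    - {"dp": [0,0,0.08],"angular": [0,0,0],"jaw": 0}
    - {"dp": [0,0.03,0.11],"angular": [0,0,0],"jaw": 0}
    - {"dp": [0,0.09,0.11],"angular": [0,0,0],"jaw": 0}

```text
time_s: 22.25
eef_pos: [481.6, -108.6, 407.5]
eef_rot: [0.047, 0.999, -0.001, 0.004]
ft_force: [0.5, 1.3, -0.8]
opening: 42.9
gripper_force: 0.0
```

Emit:
apply_moves:
  series:
    - {"dp": [0.001,0.06,0],"angular": [0,0,2],"jaw": 0}
    - {"dp": [0.002,0.12,0],"angular": [0,0,4],"jaw": 0}
    - {"dp": [0.003,0.18,0],"angular": [0,0,8],"jaw": 0}
    - {"dp": [0.004,0.24,0],"angular": [0,0,11],"jaw": 0}
    - {"dp": [0.005,0.3,0],"angular": [0,0,13],"jaw": 0}
    - {"dp": [0.006,0.36,0],"angular": [0,0,13.8],"jaw": 0}
    - {"dp": [0.008,0.4,0],"angular": [0,0,13.8],"jaw": 0}
    - {"dp": [0.008,0.42,0],"angular": [0,0,13.8],"jaw": 0}

```text
time_s: 23.25
eef_pos: [488.0, 315.6, 404.4]
eef_rot: [-0.079, 0.997, 0.0, -0.0]
ft_force: [-0.3, -0.5, 0.6]
opening: 42.6
gripper_force: 0.0
```

Emit:
apply_moves:
  series:
    - {"dp": [0,0,-0.02],"angular": [0,0,0],"jaw": 0}
    - {"dp": [0,0,-0.04],"angular": [0,0,0],"jaw": 0}
    - {"dp": [0,0,-0.04],"angular": [0,0,0],"jaw": 0}

```text
time_s: 23.62
eef_pos: [488.2, 311.2, 363.2]
eef_rot: [-0.076, 0.997, -0.002, -0.002]
ft_force: [-0.6, -0.5, -0.3]
opening: 43.0
gripper_force: 0.0
```

```bash
python3 s.py
```

```text
23.625 [488.2 311.2 363.2] toolY deg 98.72 z [-0.003 -0.004 -1.   ] open 43.0 j [-0.62  0.46 -0.03  1.98  0.02  0.71  1.06]
```

Emit:
apply_moves:
  series:
    - {"dp": [0,0.002,-0.04],"angular": [0,0,0],"jaw": 0}
    - {"dp": [0,0.002,-0.069],"angular": [0,0,0],"jaw": 0}
    - {"dp": [0,0.002,-0.069],"angular": [0,0,0],"jaw": 0}
    - {"dp": [0,0.002,-0.069],"angular": [0,0,0],"jaw": 0.3}
    - {"dp": [0,0.002,-0.069],"angular": [0,0,0],"jaw": 0.6}
    - {"dp": [0,0.002,-0.069],"angular": [0,0,0],"jaw": 1}
    - {"dp": [0,0.002,-0.069],"angular": [0,0,0],"jaw": 1}
    - {"dp": [0,0.002,-0.069],"angular": [0,0,0],"jaw": 1}

```text
time_s: 24.62
eef_pos: [489.3, 315.1, 297.6]
eef_rot: [-0.077, 0.997, 0.001, 0.001]
ft_force: [-0.4, -0.4, 6.9]
opening: 17.3
gripper_force: 50.0
```

```bash
python3 s.py
```

```text
24.625 [489.3 315.1 297.6] toolY deg 98.78 z [ 0.003  0.001 -1.   ] open 17.3 j [-0.63  0.56 -0.03  2.01  0.03  0.57  1.04]
```

Emit:
apply_moves:
  series:
    - {"dp": [0,0,0.02],"angular": [0,0,0],"jaw": 1}
    - {"dp": [0,0,0.06],"angular": [0,0,0],"jaw": 1}
    - {"dp": [0,0,0.1],"angular": [0,0,0],"jaw": 1}
    - {"dp": [0,-0.02,0.11],"angular": [0,0,-1],"jaw": 1}
    - {"dp": [0,-0.07,0.11],"angular": [0,0,-3],"jaw": 1}
    - {"dp": [0,-0.12,0.11],"angular": [0,0,-5],"jaw": 1}
    - {"dp": [-0.001,-0.17,0.11],"angular": [0,0,-7],"jaw": 1}
    - {"dp": [-0.002,-0.22,0.11],"angular": [0,0,-9],"jaw": 1}

```text
time_s: 25.62
eef_pos: [484.7, 91.6, 404.1]
eef_rot: [0.003, 1.0, -0.001, -0.002]
ft_force: [0.8, -0.3, -3.7]
opening: 17.2
gripper_force: 49.6
```

Emit:
apply_moves:
  series:
    - {"dp": [0,-0.05,0],"angular": [0,0,-2],"jaw": 1}
    - {"dp": [0,-0.1,0],"angular": [0,0,-4],"jaw": 1}
    - {"dp": [-0.001,-0.15,0],"angular": [0,0,-4.8],"jaw": 1}
    - {"dp": [-0.001,-0.19,0],"angular": [0,0,-4.8],"jaw": 1}
    - {"dp": [-0.001,-0.222,0],"angular": [0,0,-4.8],"jaw": 1}
    - {"dp": [-0.001,-0.222,0],"angular": [0,0,-4.8],"jaw": 1}
    - {"dp": [-0.001,-0.222,0],"angular": [0,0,-4.8],"jaw": 1}
    - {"dp": [-0.001,-0.222,0],"angular": [0,0,-4.8],"jaw": 1}

```text
time_s: 26.62
eef_pos: [485.0, -126.0, 405.1]
eef_rot: [0.043, 0.999, 0.0, -0.001]
ft_force: [0.7, 0.3, -5.4]
opening: 17.2
gripper_force: 49.8
```

```bash
python3 s.py
```

```text
26.625 [ 485.  -126.   405.1] toolY deg 85.12 z [-0.002  0.001 -1.   ] open 17.2 j [ 0.06  0.31  0.13  2.11 -0.06  0.72  1.71]
```

Emit:
apply_moves:
  series:
    - {"dp": [0.001,0,-0.03],"angular": [0,0,0],"jaw": 1}
    - {"dp": [0.001,0,-0.055],"angular": [0,0,0],"jaw": 1}
    - {"dp": [0.001,0,-0.07],"angular": [0,0,0],"jaw": 1}
    - {"dp": [0.001,0,-0.08],"angular": [0,0,0],"jaw": 1}
    - {"dp": [0.001,0,-0.087],"angular": [0,0,0],"jaw": 1}
    - {"dp": [0.001,0,-0.087],"angular": [0,0,0],"jaw": 1}

```text
time_s: 27.38
eef_pos: [486.6, -126.9, 318.6]
eef_rot: [0.043, 0.999, 0.0, -0.0]
ft_force: [-0.4, 0.1, -3.5]
opening: 17.2
gripper_force: 49.7
```

Emit:
apply_moves:
  series:
    - {"dp": [0,0,-0.007],"angular": [0,0,0],"jaw": 1}
    - {"dp": [0,0,-0.013],"angular": [0,0,0],"jaw": 1}
    - {"dp": [0,0,-0.018],"angular": [0,0,0],"jaw": 1}
    - {"dp": [0,0,-0.021],"angular": [0,0,0],"jaw": 1}
    - {"dp": [0,0,-0.0225],"angular": [0,0,0],"jaw": 1}
    - {"dp": [0,0,-0.023],"angular": [0,0,0],"jaw": 1}
    - {"dp": [0,0,-0.023],"angular": [0,0,0],"jaw": 1}

```text
time_s: 28.25
eef_pos: [486.1, -127.2, 297.5]
eef_rot: [0.044, 0.999, 0.0, -0.0]
ft_force: [-5.2, 0.4, 12.9]
opening: 17.0
gripper_force: 52.5
```

Seated. Release, retreat to the left clear of the view, and look.

Emit:
apply_moves:
  series:
    - {"dp": [0,0,0],"angular": [0,0,0],"jaw": 0.4}
    - {"dp": [0,0,0],"angular": [0,0,0],"jaw": 0.2}
    - {"dp": [0,0,0],"angular": [0,0,0],"jaw": 0}
    - {"dp": [0,0,0],"angular": [0,0,0],"jaw": 0}
    - {"dp": [0,0,0.03],"angular": [0,0,0],"jaw": 0}
    - {"dp": [0,0,0.08],"angular": [0,0,0],"jaw": 0}
    - {"dp": [0,0.03,0.11],"angular": [0,0,0],"jaw": 0}
    - {"dp": [0,0.09,0.11],"angular": [0,0,0],"jaw": 0}

```text
time_s: 29.25
eef_pos: [487.7, -38.5, 408.5]
eef_rot: [0.047, 0.999, -0.0, 0.004]
ft_force: [0.8, 1.0, 0.1]
opening: 43.0
gripper_force: 0.0
```

Emit:
apply_moves:
  series:
    - {"dp": [0,0.05,0],"angular": [0,0,0],"jaw": 0}
    - {"dp": [0,0.1,0],"angular": [0,0,0],"jaw": 0}
    - {"dp": [0,0.15,0],"angular": [0,0,0],"jaw": 0}
    - {"dp": [0,0.2,0],"angular": [0,0,0],"jaw": 0}
    - {"dp": [0,0.25,0],"angular": [0,0,0],"jaw": 0}
    - {"dp": [0,0.3,0],"angular": [0,0,0],"jaw": 0}
    - {"dp": [0,0.32,0],"angular": [0,0,0],"jaw": 0}
    - {"dp": [0,0.32,0],"angular": [0,0,0],"jaw": 0}

```text
time_s: 30.25
eef_pos: [486.2, 284.1, 405.4]
eef_rot: [0.042, 0.999, -0.0, -0.0]
ft_force: [0.7, -0.8, -0.1]
opening: 43.0
gripper_force: 0.0
```

```bash
python3 - <<'E'
from h import *
t=snap('top','t3.png')[:,:,::-1];s=snap('side','s3.png')[:,:,::-1]
a=cv2.resize(t[130:280,260:410],(400,400),interpolation=cv2.INTER_CUBIC);b=cv2.resize(s[130:360,190:420],(400,400),interpolation=cv2.INTER_CUBIC)
cv2.imwrite('pics/end.png',np.hstack([a,b]))
f=t.astype(int);B,G,Rr=f[...,0],f[...,1],f[...,2]
m=((G-Rr>6)&(G-B>15)&(G>76)).astype(np.uint8);m[:150]=0;m[270:]=0;m[:,:275]=0;m[:,400:]=0
n,l,st,c=cv2.connectedComponentsWithStats(m);y=np.radians(-4.95)
for i in range(1,n):
    if st[i,4]>40:
        ys,xs=np.where(l==i);P=onz("top",np.c_[xs,ys],150)[:,:2]
        (cx,cy),(w,h),a=cv2.minAreaRect(P.astype(np.float32));d=np.array([cx-475.8,cy+231.3])
        print("rack xy",(d@[np.cos(y),np.sin(y)]).round(1),(d@[-np.sin(y),np.cos(y)]).round(1),"size",round(w),round(h),round(a,1))
hs=cv2.cvtColor(t.copy(),cv2.COLOR_BGR2HSV);z=cv2.imread('pics/top0.png')
print("tin diff",np.abs(t[130:165,258:285].astype(int)-z[130:165,258:285]).mean())
E
```

```text
rack xy 0.9 -104.9 size 17 293 84.9
rack xy 47.5 104.5 size 17 151 85.3
rack xy 0.0 -35.3 size 17 193 85.2
rack xy 0.0 34.5 size 18 143 85.1
tin diff 9.632451499118165
```

View pics/end.png

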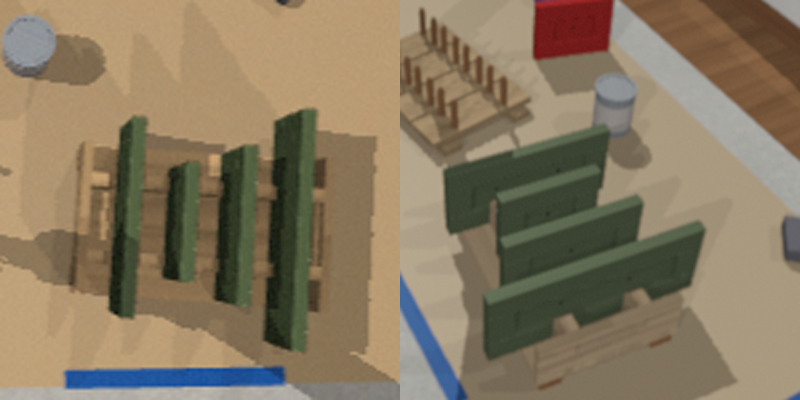

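All four fronts stand upright in order 247, 147, 197, 297, within 1–2 mm of the slot centres. The left front's mask was cut short by the arm's shadow, but its far end is at x = 123, which is right for a centred 247 front. The tin, at crop (30,45), has not moved.

```bash
python3 -c "
from h import *
print(job.sign_off())"
```

```text
the job is handed in; nothing more can be done
None
```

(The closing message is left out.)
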